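# Feed the takeaway carton along the pick-up rail with the push stick

## Robot

A 6-joint arm with a two-finger parallel gripper is mounted at the origin on a cart in front of the work surface, level with it; the furniture and walls round the work are solid. World frame = base frame: x ahead of the robot, y to its left, z up, the work surface at z = 0. Lengths are in m, angles in rad, forces in N, time in s.
With the tool pointing down it reaches from about 0.35 to 0.725 m from the base axis. Payload 4.3 kg.
Tool frame: the origin (TCP) lies between the finger pads; the fingertips stand 8 mm ahead of it and the grasp point (between the pads) lies 11 mm behind it; z points along the fingers, y is the line along which they close (so a half turn about z gives the same grasp; the last joint's range is limited). The gripper opens to 85 mm and grips with 20 to 120 N. Pads are 22 mm wide; open, the fingers measure 114 mm over their backs; the gripper's body (76 mm by 85 mm) begins 54 mm behind the grasp point. The pads swing forward as they close: fully open they stand 13 mm farther back than shut.
Start: joints at [-1.241, 0.377, 0.081, 1.274, 0, 1.46], TCP at [0.245, -0.52, 0.239] pointing down, gripper open.
Joint ranges: [-2.72, 2.72], [-0.84, 1.66], [-1.02, 1.22], [-1.77, 2.12], [-1.37, 1.28], [-3.14, 3.14]. Speed limits (rad/s): [2.57, 2.57, 3.14, 3.14, 3.14, 3.14].

## Interface

Orientations are given as a rotation vector (axis times angle).
In Python, from rig import ctrl, solver, vision gives the robot as it stands. The module is installed in compiled form; this text tells all that it offers. Calls block until the motion is done:
- ctrl.goto(position, orientation): joint-space move of the TCP to a pose.
- ctrl.servo_line(position, vel=0.15, rotation=None, max_force=None): straight line of the TCP; rotation=None keeps the orientation; vel is the mean speed in m/s. With max_force (N) it stops when the force on the tool has changed by that much, and returns True; else False.
- ctrl.goto_joints(angles): joint-space move.
- ctrl.release() and ctrl.grasp(): open the fingers fully, or close them until they stop; the grip force is fixed at half the most.
- ctrl.wait(seconds).
- solver.ik(position, orientation): joint angles nearest the present ones, or None.
- vision.snapshot(name): name is "scene" or "top"; returns a dict with "image" (384x512x3 uint8, red, green, blue), "range_z" (384x512 float32, m along the optical axis (not along the pixel's ray), 0 where there is no reading), "fx", "fy", "cx", "cy" (pixels), "dist_coeffs" ([k1, k2, p1, p2, k3] as OpenCV has them; the pictures are not rectified), "T" (4x4, takes a point from camera to world coordinates). Camera axes: x right, y up, looking along -z (the intrinsics and any distortion apply to the point x, -y, -z); pixel columns grow to the right and rows downward; lengths in m; the calibration is good to about 2 mm. A picture is of the moment at which its call begins.
A pose or a line that the arm cannot do raises ctrl.MotionError and nothing moves.
- ctrl.job_done(): hands the job in; it is judged then, once.
Readings, each from a call of its own:
- ctrl.read_clock(): time.
- ctrl.read_qpos(): joint angles.
- ctrl.read_qvel(): joint speeds.
- ctrl.read_effort(): joint torques, N m.
- ctrl.read_tcp_pos(): TCP position.
- ctrl.read_orientation(): TCP orientation.
- ctrl.read_contact_force(): force on the tool from outside, world axes, zero at the start.
- ctrl.read_moment(): the same for the moment, N m.
- ctrl.read_grip_width(): finger opening in m.
- ctrl.read_gripper_force(): force on a finger pad.
Only numpy, scipy, OpenCV 4.12 (cv2) and the standard library are available. Lean on these libraries where they do the work, as an engineer would, in place of code of your own. Each camera call takes 0.05 s, during which the arm holds its last target. There are 200 camera calls.

## Task

Take the wooden push stick by its bar and use its head to push the takeaway carton that stands in front of the wooden rail: bring it against the rail early on and feed it along, pressed to the rail, until it meets the end stop and sits square in the corner. Slide the carton with the stick only, without touching it with the gripper or lifting it, and leave the other carton beyond the end stop where it is. Then set the stick down upright on the counter and let go.

Things in the scene. Friction and masses are not known exactly. Their poses are not given: they have to be found in the camera images.
- push_stick: (mm) Wooden push stick standing on the counter: a bar 150 long, 22 wide, 45 high (grip it from above across its width) with a crosswise head at one end, 80 wide, 16 thick, 50 high, backed by a block 40 wide. About 0.14 kg. Origin on its underside below the bar's middle; x along the bar to the head, whose flat front face is at x = +90; z up. Its head grips the carton by friction (about 0.6).
- carton: (mm) White closed takeaway carton on the robot's side of the rail, 63 high, rim at half height. Flat ends at y = -65 and +65; the +y end is the rear one, away from the stop. Hinge side at x = +70 faces the rail; opening side at x = -60, its tab out to -70. About 0.3 kg, slides with a few newtons. Origin on its underside; z up. Starts 12 to 18 off the rail, 135 to 195 short of the stop.
- rail: (mm) Fixed wooden L-shaped guide, 45 high, 20 thick: a long rail with a 150 long end stop across one end. Origin at counter level in the inside corner. x along the rail to the stop (feed direction; rail from x = -400 to +20); rail's inner face y = 0, stop's inner face x = 0; carton's lane at negative y. Carton home: its origin at x = -65, y = -70, its x axis along the rail's y.
- other_carton: A like white closed takeaway carton, 140 x 130 x 63 mm, standing to the right, beyond the end stop and outside the guide; not to be used. Origin on its underside.
There are look-alikes about, which are no part of the job. Several things have the shape of the push_stick; the one meant has the colours described above.

How it is judged:
On the way, in this order (a step that is already met when the one before it is completed fails the run):
1. the held push stick pushes on the carton (contact force between push_stick and carton above 0.2 N and contact force between the fingers and push_stick above 1 N), for 0.1 s.
2. the carton is within 10 mm of the rail and square to it within 10 degrees while still more than 30 mm short of the end stop (y of carton in the frame of rail above -0.08 m and angle between the y axis of carton and the x axis of rail, either way round below 0.175 rad and x of carton in the frame of rail below -0.095 m), for 0.1 s.
3. the held push stick brings the carton within 12 mm of the end stop (x of carton in the frame of rail above -0.077 m and contact force between the fingers and push_stick above 1 N), for 0.1 s.
At the end, for the whole second after the job is handed in: The carton stands flat in the corner of the rail: within 12 mm of the end stop, within 10 mm of the rail and square to it within 10 degrees, at rest; the push stick stands upright on the counter, released and at rest (x of carton in the frame of rail between -0.077 and -0.055 m and y of carton in the frame of rail between -0.08 and -0.06 m and angle between the y axis of carton and the x axis of rail, either way round below 0.175 rad and angle between carton's own z axis and vertical below 0.1 rad and linear speed of each of carton, push_stick below 0.02 m/s and height (world z) of push_stick between -0.01 and 0.012 m and angle between push_stick's own z axis and vertical below 0.15 rad); the robot touches nothing.
It fails at once if the gripper or arm pushes on the carton (contact force between any of the fingers, the arm and carton above 1 N).
It fails at once if the carton is lifted or tipped (height (world z) of carton above 0.015 m or angle between carton's own z axis and vertical above 0.25 rad).
It fails at once if the carton strays more than 30 mm from the rail, or more than 15 mm over the last 30 mm before the stop (y of carton in the frame of rail below -0.1 m or (x of carton in the frame of rail above -0.095 m and y of carton in the frame of rail below -0.085 m)).
It fails at once if the other carton is shifted more than 20 mm (distance of other_carton from where it was at the start of the episode above 0.02 m).
It also fails if it takes over 38 s, if anything falls off the work surface, if the arm or the gripper's body presses on something with over 40 N, if the wrist force passes 120 N, or if a joint passes its speed limit or range.

## Working session

There is one attempt and no reset: what is moved stays moved. The work goes in short steps, each a Python script; the robot and the scene stay as the last script left them, time stands still between calls to the robot, and variables do not carry over. Pictures are saved under pics/ and viewed, at most 10 in all, crops included, and the job is handed in when it is done.

```bash
mkdir -p pics; cat > h.py <<'E'
import numpy as np, cv2
from rig import ctrl, solver, vision
def rays(s,uv):
    K=np.array([[s["fx"],0,s["cx"]],[0,s["fy"],s["cy"]],[0,0,1.]])
    p=cv2.undistortPoints(np.array(uv,float).reshape(-1,1,2),K,np.array(s["dist_coeffs"],float)).reshape(-1,2)
    return np.c_[p[:,0],-p[:,1],-np.ones(len(p))]
def plane(s,uv,z):
    d=rays(s,uv)@s["T"][:3,:3].T; o=s["T"][:3,3]
    return o+d*((z-o[2])/d[:,2])[:,None]
def cloud(s):
    v,u=np.mgrid[0:384,0:512]; uv=np.c_[u.ravel(),v.ravel()]
    P=rays(s,uv)*s["range_z"].ravel()[:,None]
    return (P@s["T"][:3,:3].T+s["T"][:3,3]).reshape(384,512,3)
E
python3 - <<'E'
from h import *
import pickle
for n in("top","scene"):
    s=vision.snapshot(n); pickle.dump(s,open(n+".pkl","wb"))
    cv2.imwrite(f"pics/{n}0.png",cv2.resize(s["image"][:,:,::-1],(768,576)))
    print(n,s["T"].round(3).tolist(),s["fx"],s["dist_coeffs"],(s["range_z"]>0).mean())
print(ctrl.read_clock(),ctrl.read_orientation())
E
```

```text
top [[-0.014, 0.96, -0.28, 0.087], [-1.0, -0.015, 0.001, 0.028], [-0.003, 0.28, 0.96, 1.547], [0.0, 0.0, 0.0, 1.0]] 421.8865524673198 [-0.10884138  0.          0.          0.          0.        ] 0.9961039225260416
scene [[0.841, 0.261, -0.475, -0.278], [-0.542, 0.399, -0.74, -1.223], [-0.004, 0.879, 0.476, 0.849], [0.0, 0.0, 0.0, 1.0]] 495.10660144182225 [-0.02994606  0.          0.          0.          0.        ] 0.9598846435546875
0.1 [-3.06412705e+00 -6.84836183e-01  2.82997708e-04]
```

View pics/top0.png

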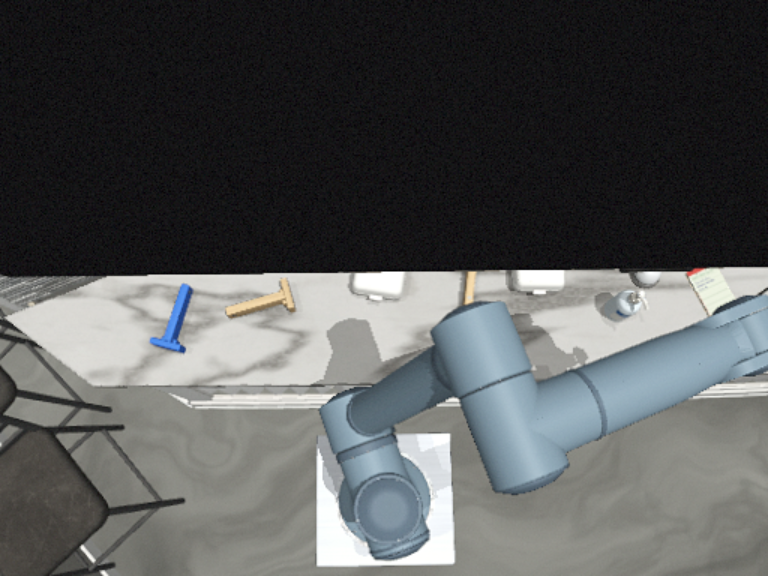

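View pics/scene0.png

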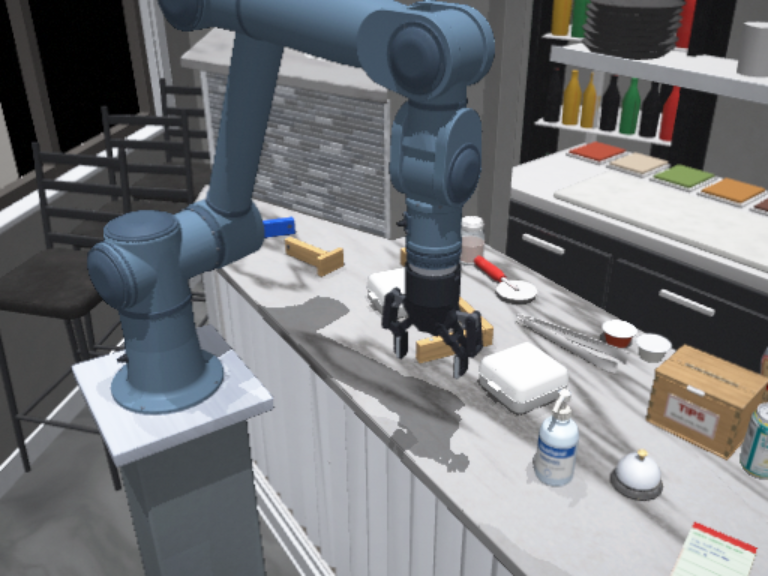

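The top view shows the natural-wood stick at about (260,300) with its head to the right at (288,295), the carton at (378,285) partly hidden by a dark overhang, the stop at (470,288), and the other carton at (538,280). The blue stick is a decoy. In the scene view the arm hides the carton and rail, so I locate the stick now and will measure the rest once the arm is clear.

```bash
python3 - <<'E'
from h import *
import pickle
for n in("top","scene"):
    s=pickle.load(open(n+".pkl","rb")); C=cloud(s); hsv=cv2.cvtColor(s["image"],cv2.COLOR_RGB2HSV)
    m=((hsv[...,0]>10)&(hsv[...,0]<24)&(hsv[...,1]>90)&(C[...,2]>.0)&(C[...,2]<.07)&(C[...,0]>.25)&(C[...,0]<.9)&(abs(C[...,1])<.6)).astype(np.uint8)
    nn,l,st,c=cv2.connectedComponentsWithStats(m)
    for i in range(1,nn):
        if st[i,4]<25: continue
        P=C[l==i]; print(n,st[i].tolist(),P.min(0).round(3),P.max(0).round(3))
        q=P[P[:,2]>.035]
        if len(q)>10:
            r=cv2.minAreaRect((q[:,:2]*1000).astype(np.float32)); print("   top rect mm",cv2.boxPoints(r).round().tolist(), np.percentile(q[:,2],[10,50,90]).round(4))
    w=((hsv[...,1]<40)&(C[...,2]>.02)&(C[...,2]<.075)&(C[...,0]>.25)&(C[...,0]<.8)&(abs(C[...,1])<.5)).astype(np.uint8)
    nn,l,st,c=cv2.connectedComponentsWithStats(w)
    for i in range(1,nn):
        if st[i,4]<100: continue
        P=C[l==i];print(n,"white",st[i].tolist(),P.min(0).round(3),P.max(0).round(3))
E
```

```text
top [157, 199, 34, 12, 89] [0.44  0.236 0.009] [0.477 0.358 0.046]
   top rect mm [[439.0, 357.0], [474.0, 238.0], [477.0, 239.0], [442.0, 358.0]] [0.036  0.0404 0.0442]
top white [235, 181, 36, 19, 575] [ 0.472 -0.062  0.022] [0.539 0.069 0.072]
top white [341, 180, 36, 16, 492] [ 0.48  -0.457  0.021] [ 0.544 -0.331  0.074]
scene [190, 158, 39, 26, 476] [0.438 0.206 0.001] [0.529 0.372 0.053]
   top rect mm [[438.0, 372.0], [450.0, 206.0], [527.0, 212.0], [514.0, 378.0]] [0.0371 0.0426 0.0486]
scene [268, 166, 3, 11, 25] [0.645 0.131 0.008] [0.656 0.155 0.046]
scene [306, 198, 10, 11, 58] [ 0.602 -0.178  0.032] [ 0.626 -0.115  0.047]
   top rect mm [[600.0, -177.0], [620.0, -179.0], [626.0, -115.0], [606.0, -113.0]] [0.0405 0.0434 0.0457]
scene [321, 212, 8, 19, 105] [ 0.581 -0.254  0.001] [ 0.615 -0.21   0.048]
   top rect mm [[581.0, -247.0], [598.0, -261.0], [628.0, -222.0], [611.0, -209.0]] [0.037  0.0422 0.0456]
scene [278, 224, 25, 18, 285] [ 0.44  -0.238  0.   ] [ 0.519 -0.208  0.048]
   top rect mm [[440.0, -227.0], [493.0, -236.0], [496.0, -215.0], [444.0, -206.0]] [0.0375 0.0423 0.0457]
scene [431, 261, 6, 20, 42] [ 0.672 -0.6    0.006] [ 0.684 -0.593  0.069]
   top rect mm [[671.0, -598.0], [674.0, -602.0], [684.0, -596.0], [681.0, -592.0]] [0.0406 0.0547 0.0642]
scene white [219, 130, 41, 25, 488] [0.635 0.295 0.02 ] [0.72  0.5   0.075]
scene white [307, 157, 10, 16, 107] [0.776 0.048 0.02 ] [0.8   0.084 0.074]
scene white [245, 178, 25, 27, 391] [ 0.471 -0.051  0.022] [0.587 0.067 0.066]
scene white [319, 228, 60, 44, 1735] [ 0.48  -0.468  0.02 ] [ 0.614 -0.339  0.067]
```

```bash
python3 - <<'E'
from h import *
import pickle
s=pickle.load(open("top.pkl","rb"));C=cloud(s)
print("black z",C[60,100:400:60].round(2).tolist(),C[176,100:400:60].round(2).tolist())
a=s["image"][180:216,140:204]
t=pickle.load(open("scene.pkl","rb"));b=t["image"][148:192,180:244]
o=np.vstack([cv2.resize(x,None,fx=7,fy=7,interpolation=cv2.INTER_NEAREST) for x in(a,b)])
cv2.imwrite("pics/stick.png",o[:,:,::-1])
for y in(.95,.9): pass
from scipy.spatial.transform import Rotation as R
def ori(yaw): return R.from_matrix(np.array([[np.cos(yaw),np.sin(yaw),0],[np.sin(yaw),-np.cos(yaw),0],[0,0,-1]]).T.T).as_rotvec()
for yaw in (-1.285,-1.285+np.pi,-1.73,-1.73+np.pi):
    for p in ([.457,.30,.2],[.457,.3,.018],[.58,.2,.018],[.57,.02,.018]):
        q=solver.ik(p,ori(yaw)); print(yaw,p,None if q is None else np.round(q,2))
E
cat >> h.py <<'E'
from scipy.spatial.transform import Rotation as R
def ori(yaw):
    c,s=np.cos(yaw),np.sin(yaw)
    return R.from_matrix([[c,s,0],[s,-c,0],[0,0,-1]]).as_rotvec()
E
```

```text
black z [[0.23, 0.11, 1.34], [0.23, 0.08, 1.33], [0.23, 0.04, 1.33], [0.23, 0.01, 1.33], [0.23, -0.03, 1.33]] [[0.23, 0.19, 1.12], [0.22, 0.12, 1.11], [0.22, 0.06, 1.11], [0.23, -0.01, 1.11], [0.22, -0.08, 1.1]]
-1.285 [0.457, 0.3, 0.2] [ 0.46  0.33 -0.08  1.15 -0.   -1.39]
-1.285 [0.457, 0.3, 0.018] [ 0.46  0.49 -0.36  0.72 -0.   -1.39]
-1.285 [0.58, 0.2, 0.018] [ 0.23  0.6  -0.16  0.81 -0.   -1.63]
-1.285 [0.57, 0.02, 0.018] [-0.08  0.53 -0.29  0.75 -0.   -1.93]
1.8565926535897932 [0.457, 0.3, 0.2] [ 0.46  0.33 -0.08  1.15  0.    1.75]
1.8565926535897932 [0.457, 0.3, 0.018] [ 0.46  0.49 -0.36  0.72  0.    1.75]
1.8565926535897932 [0.58, 0.2, 0.018] [ 0.23  0.6  -0.16  0.81  0.    1.51]
1.8565926535897932 [0.57, 0.02, 0.018] [-0.08  0.53 -0.29  0.75  0.    1.21]
-1.73 [0.457, 0.3, 0.2] [ 0.46  0.33 -0.08  1.15  0.   -0.95]
-1.73 [0.457, 0.3, 0.018] [ 0.46  0.49 -0.36  0.72  0.   -0.95]
-1.73 [0.58, 0.2, 0.018] [ 0.23  0.6  -0.16  0.81  0.   -1.18]
-1.73 [0.57, 0.02, 0.018] [-0.08  0.53 -0.29  0.75  0.   -1.49]
1.4115926535897931 [0.457, 0.3, 0.2] [ 0.46  0.33 -0.08  1.15  0.    2.19]
1.4115926535897931 [0.457, 0.3, 0.018] [ 0.46  0.49 -0.36  0.72  0.    2.19]
1.4115926535897931 [0.58, 0.2, 0.018] [ 0.23  0.6  -0.16  0.81  0.    1.96]
1.4115926535897931 [0.57, 0.02, 0.018] [-0.08  0.53 -0.29  0.75  0.    1.65]
```

View pics/stick.png

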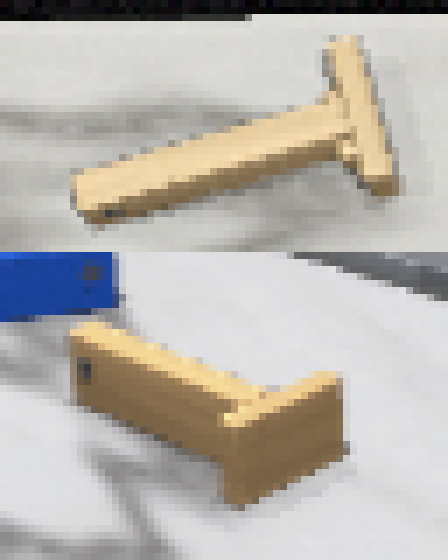

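The upper crop (top view) shows the bar's top face from mid (79,190) at the tail to (330,118) near the head. The head's top face has its front edge from (354,40) to (393,178).

```bash
python3 - <<'E'
from h import *
import pickle
s=pickle.load(open("top.pkl","rb"))
f=lambda L:np.array(L)/7-.5+[140,180]
bar=plane(s,f([[79,190],[330,118]]),.045); hd=plane(s,f([[354,40],[393,178]]),.050)
print(bar.round(4),hd.round(4))
d=bar[1]-bar[0];print("bar yaw",np.arctan2(d[1],d[0])); e=hd[1]-hd[0];print("head",np.linalg.norm(e),np.arctan2(e[1],e[0])+0)
t=pickle.load(open("scene.pkl","rb"))
g=lambda L:(np.array(L)-[0,252])/7-.5+[180,148]
print(plane(t,g([[100,322],[72,338],]),.045).round(4), plane(t,g([[342,378],[240,424]]),.05).round(4))
ctrl.goto([.45,.30,.25],ori(-1.285))
for n in("top","scene"):
    s=vision.snapshot(n); pickle.dump(s,open(n+"1.pkl","wb"))
cv2.imwrite("pics/scene1.png",cv2.resize(s["image"][120:270,200:400,::-1],(800,600),interpolation=cv2.INTER_NEAREST))
print(ctrl.read_clock())
E
```

```text
[[0.447  0.3788 0.045 ]
 [0.4843 0.2471 0.045 ]] [[0.5255 0.2346 0.05  ]
 [0.4501 0.2125 0.05  ]]
bar yaw -1.295019791315555
head 0.07856094063826237 -2.8560319649703687
[[0.4565 0.3719 0.045 ]
 [0.4344 0.3616 0.045 ]] [[0.5278 0.2278 0.05  ]
 [0.4565 0.2093 0.05  ]]
3.1667
```

View pics/scene1.png

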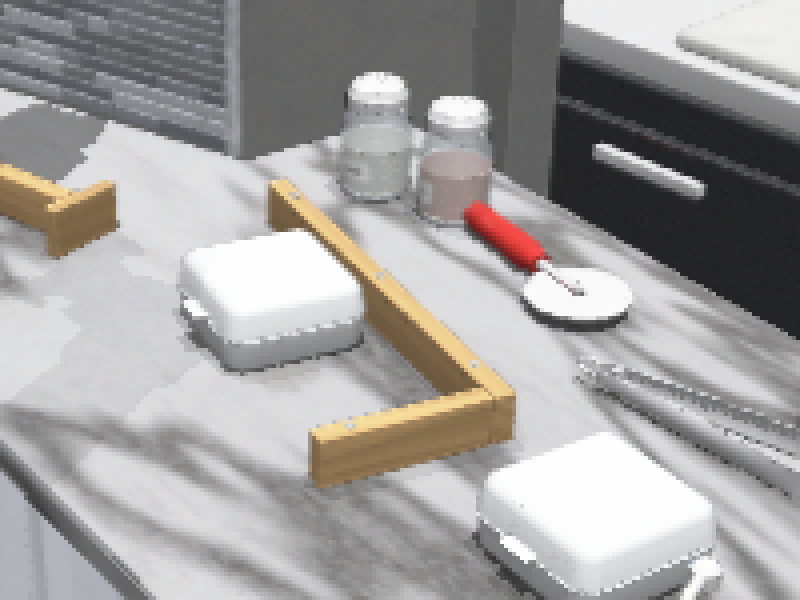

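The scene view now shows the target carton clear of the rail's inner face, and the rail top's outer edge from (293,181) to (515,391). The stop's outer top edge runs (491,404) to (315,436), and the carton's rear-right and front edges show at (180–362, 230–370).

```bash
python3 - <<'E'
from h import *
import pickle
s=pickle.load(open("scene1.pkl","rb"));C=cloud(s)
g=lambda L:(np.array(L)+.5)/4-.5+[200,120]
P=plane(s,g([[293,181],[515,391],[491,404],[315,436],[311,431],[270,186]]),.045);print(P.round(4))
for a,b in((0,1),(2,3)):
    d=P[b]-P[a];print(np.linalg.norm(d),np.arctan2(d[1],d[0]))
hsv=cv2.cvtColor(s["image"],cv2.COLOR_RGB2HSV)
m=(hsv[...,0]>10)&(hsv[...,0]<24)&(hsv[...,1]>80)&(C[...,1]<.2)&(C[...,2]>.04)&(C[...,2]<.05)&(C[...,0]<.72)&(C[...,1]>-.3)
Q=C[m];np.save("wood.npy",Q)
w=(hsv[...,1]<40)&(C[...,2]>.01)&(C[...,0]>.4)&(C[...,0]<.65)&(C[...,1]<.2)&(C[...,1]>-.25)&(C[...,2]<.08)
W=C[w]; print(len(Q),len(W))
# rail line & stop line fits
r=Q[(Q[:,0]>.6)&(Q[:,1]>-.19)]; 
if len(r)>10:
    vx,vy,x0,y0=cv2.fitLine(r[:,:2].astype(np.float32),cv2.DIST_HUBER,0,.001,.001).ravel();print("rail",np.arctan2(vy,vx),x0,y0,len(r))
t=Q[Q[:,0]<.57]
vx,vy,x0,y0=cv2.fitLine(t[:,:2].astype(np.float32),cv2.DIST_HUBER,0,.001,.001).ravel();print("stop",np.arctan2(vy,vx),x0,y0,len(t))
for lo,hi in((.01,.025),(.025,.035),(.035,.05),(.05,.07)):
    k=W[(W[:,2]>lo)&(W[:,2]<hi)]; r=cv2.minAreaRect((k[:,:2]*1000).astype(np.float32));print(lo,len(k),[np.round(x,1) for x in r[:2]],r[2],k.min(0).round(3),k.max(0).round(3))
E
```

```text
[[ 0.6748  0.1502  0.045 ]
 [ 0.6072 -0.2504  0.045 ]
 [ 0.5797 -0.2549  0.045 ]
 [ 0.4421 -0.218   0.045 ]
 [ 0.4435 -0.2108  0.045 ]
 [ 0.6509  0.153   0.045 ]]
0.40623362800620644 -1.73804828611708
0.14250559413678518 2.8801490284030327
503 1187
rail 1.4144944 0.63178676 -0.027293667 255
stop -0.139532 0.505994 -0.22843882 155
0.01 156 [array([483.1, -82. ]), array([243.8, 159.6])] 50.85942840576172 [ 0.445 -0.208  0.01 ] [0.622 0.063 0.025]
0.025 136 [array([538.2, -65.8]), array([316.6, 157. ])] 78.93094635009766 [ 0.444 -0.209  0.025] [0.646 0.075 0.035]
0.035 238 [array([543.1, -93.7]), array([281. , 167.1])] 82.36504364013672 [ 0.443 -0.226  0.035] [0.634 0.055 0.05 ]
0.05 657 [array([541.1,  -5.8]), array([128. , 119.5])] 79.74015808105469 [ 0.477 -0.075  0.05 ] [0.61  0.064 0.068]
```

```bash
cat >> h.py <<'E'
YAW=-1.73; U=np.array([np.cos(YAW),np.sin(YAW)]); N=np.array([-U[1],U[0]]); CORNER=.1355*U+.6192*N
def rw(x,y,z): return [*(CORNER+x*U+y*N),z]
def wr(p): d=np.array(p[:2])-CORNER; return np.array([d@U,d@N])
E
python3 - <<'E'
from h import *
import pickle
o=ori(-1.29)
ctrl.goto([.469,.297,.12],o)
ctrl.servo_line([.469,.297,.018],vel=.1,max_force=8)
ctrl.grasp()
print(ctrl.read_tcp_pos(),ctrl.read_grip_width(),ctrl.read_gripper_force())
p=ctrl.read_tcp_pos()
ctrl.servo_line([p[0],p[1],.035],vel=.08)
ctrl.servo_line(rw(-.41,-.085,.035),vel=.12,rotation=ori(YAW))
print(ctrl.read_tcp_pos(),ctrl.read_grip_width(),ctrl.read_clock(),ctrl.read_contact_force())
for n in("top","scene"):
    s=vision.snapshot(n); pickle.dump(s,open(n+"2.pkl","wb"))
    c=s["image"][150:225,150:300] if n=="top" else s["image"][130:230,170:320]
    cv2.imwrite(f"pics/{n}2.png",cv2.resize(c[:,:,::-1],None,fx=4 if n=="top" else 4,fy=4,interpolation=cv2.INTER_NEAREST))
a=cv2.imread("pics/top2.png");b=cv2.imread("pics/scene2.png");cv2.imwrite("pics/both2.png",np.vstack([a[:200],b]))
E
```

```text
[0.46941382 0.29718469 0.01831869] 0.02124456876541111 59.56642270088196
[0.57032307 0.18694251 0.03490609] 0.021040705175097475 7.2917 [ 0.47057406 -0.53014675 -1.68395391]
```

View pics/both2.png

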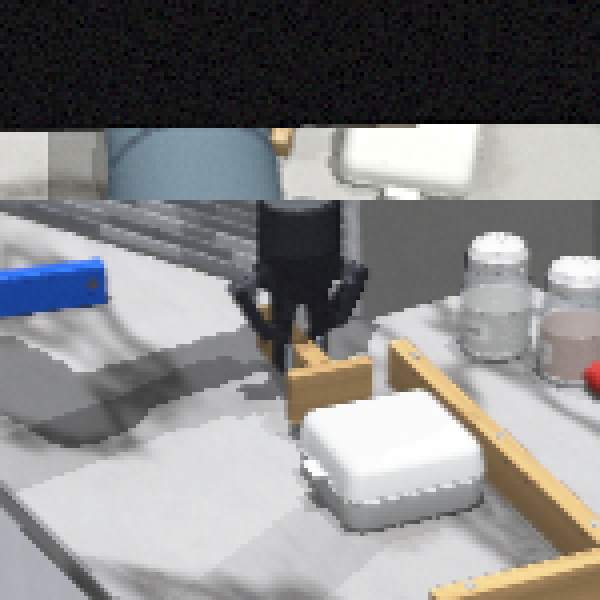

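The lower crop shows the stick held upright, its head (290–371, 360–415) facing the carton's rear end with a small gap, roughly centred. Next I lower it, make contact, and push diagonally to the rail.

```bash
python3 - <<'E'
from h import *
import pickle
s=pickle.load(open("scene2.pkl","rb"))
P=plane(s,(np.array([[290,377],[371,360]])-[0,200]+.5)/4-.5+[170,130],.0667); print("head",[wr(p).round(4) for p in P],"tcp",wr(ctrl.read_tcp_pos()))
z=.0192
ctrl.servo_line(rw(-.41,-.085,z),vel=.06)
hit=ctrl.servo_line(rw(-.32,-.085,z),vel=.04,max_force=1.5)
c=wr(ctrl.read_tcp_pos());print("contact",hit,c,ctrl.read_contact_force())
ctrl.servo_line(rw(c[0]+.052,c[1]+.019,z),vel=.04)
print("rail",wr(ctrl.read_tcp_pos()),ctrl.read_contact_force(),ctrl.read_clock())
s=vision.snapshot("scene"); pickle.dump(s,open("scene3.pkl","wb"))
cv2.imwrite("pics/scene3.png",cv2.resize(s["image"][130:250,180:340,::-1],(800,600),interpolation=cv2.INTER_NEAREST))
E
```

```text
head [array([-0.3284, -0.1259]), array([-0.3301, -0.0472])] tcp [-0.41051328 -0.08571082]
contact True [-0.36318781 -0.08585739] [ 0.34792587 -0.24115324 -1.04712627]
rail [-0.31122231 -0.06674686] [ 0.02300206  1.0535766  -1.59046132] 10.6
```

View pics/scene3.png

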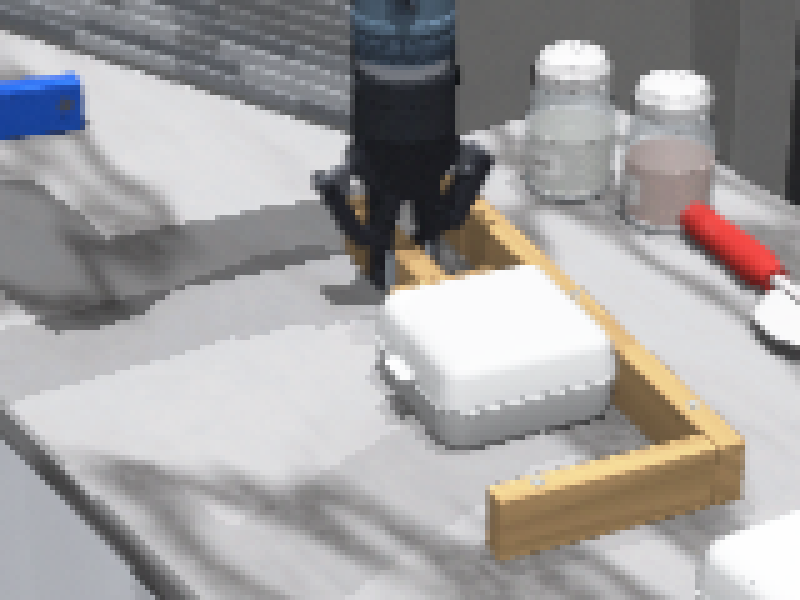

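The picture shows the carton beside the rail's inner face with the head behind it. I'll quantify how far it moved from the carton's lid centre before feeding on.

```bash
cat >> h.py <<'E'
def lid(s):
    C=cloud(s); hsv=cv2.cvtColor(s["image"],cv2.COLOR_RGB2HSV)
    m=((hsv[...,1]<40)&(hsv[...,2]>150)&(C[...,0]>.42)&(C[...,0]<.66)&(C[...,1]<.2)&(C[...,1]>-.27)&(C[...,2]>.05)&(C[...,2]<.075)).astype(np.uint8)
    n,l,st,_=cv2.connectedComponentsWithStats(m); i=1+st[1:,4].argmax(); k=C[l==i]
    r=cv2.minAreaRect((k[:,:2]*1000).astype(np.float32)); return wr(np.array(r[0])/1000).round(4),np.round(r[1],0),r[2],np.degrees(YAW)%90,np.round(np.percentile((k[:,:2]-CORNER)@N,[1,99]),4),np.round(np.percentile((k[:,:2]-CORNER)@U,[1,99]),4)
E
python3 - <<'E'
from h import *
import pickle
for f in("scene1","scene3"): print(lid(pickle.load(open(f+".pkl","rb"))))
E
```

```text
(array([-0.2155, -0.084 ]), array([128., 119.]), 79.74015808105469, np.float64(80.87830144236759), array([-0.1409, -0.0254]), array([-0.2741, -0.1566]))
(array([-0.1605, -0.0662]), array([126., 119.]), 80.3014907836914, np.float64(80.87830144236759), array([-0.1231, -0.0082]), array([-0.22  , -0.1029]))
```

```bash
python3 - <<'E'
from h import *
import pickle
z=.0192; c=wr(ctrl.read_tcp_pos())
h1=ctrl.servo_line(rw(c[0]+.07,c[1]+.004,z),vel=.05,max_force=25)
print(h1,wr(ctrl.read_tcp_pos()),ctrl.read_contact_force())
h2=ctrl.servo_line(rw(c[0]+.115,c[1]+.004,z),vel=.03,max_force=8)
print(h2,wr(ctrl.read_tcp_pos()),ctrl.read_contact_force(),ctrl.read_grip_width(),ctrl.read_clock())
s=vision.snapshot("scene"); pickle.dump(s,open("scene4.pkl","wb")); print(lid(s))
cv2.imwrite("pics/scene4.png",cv2.resize(s["image"][130:250,180:340,::-1],(800,600),interpolation=cv2.INTER_NEAREST))
E
```

```text
False [-0.24114247 -0.06238417] [ 0.15853829  1.8334221  -1.64785107]
True [-0.21310412 -0.06280739] [ 0.97133994  1.3686513  -0.91638809] 0.021218444372192384 13.1667
(array([-0.0633, -0.0654]), array([121., 121.]), 81.23793029785156, np.float64(80.87830144236759), array([-0.1241, -0.0075]), array([-0.1198, -0.0057]))
```

View pics/scene4.png

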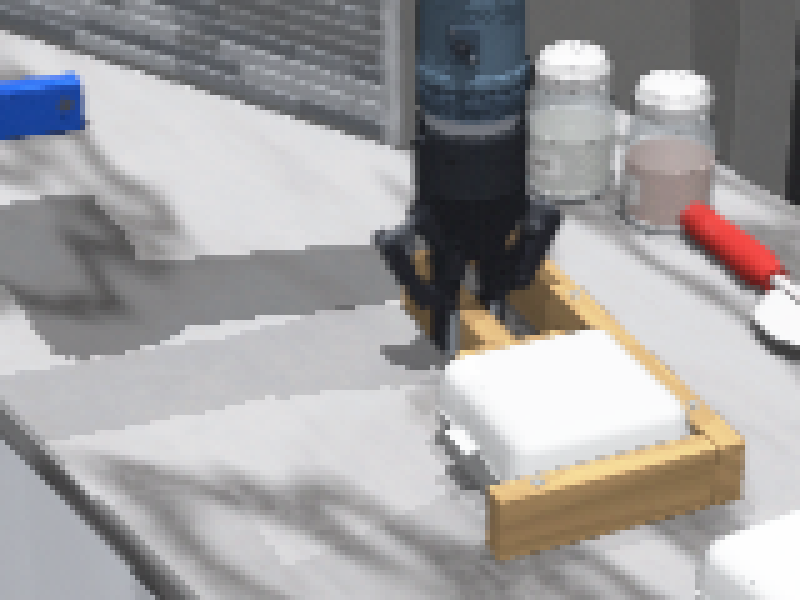

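The carton sits in the corner against rail and stop (lid centre about -63, -65 mm, square to within a degree). I'll back off away from the rail, set the stick down, release and check.

```bash
python3 - <<'E'
from h import *
import pickle
z=.0192; c=wr(ctrl.read_tcp_pos())
ctrl.servo_line(rw(c[0]-.03,c[1],z),vel=.06)
ctrl.servo_line(rw(c[0]-.07,c[1]-.05,z),vel=.08)
ctrl.servo_line(rw(c[0]-.07,c[1]-.05,.0180),vel=.02,max_force=4)
ctrl.release(); ctrl.wait(.3)
p=ctrl.read_tcp_pos(); ctrl.servo_line([p[0],p[1],.16],vel=.1)
ctrl.goto([.40,.30,.25],ori(YAW)); ctrl.wait(.3)
s=vision.snapshot("scene"); print(lid(s),ctrl.read_clock(),ctrl.read_contact_force())
cv2.imwrite("pics/scene5.png",cv2.resize(s["image"][130:250,180:340,::-1],(800,600),interpolation=cv2.INTER_NEAREST))
E
```

```text
(array([-0.064 , -0.0655]), array([124., 121.]), 79.0245590209961, np.float64(80.87830144236759), array([-0.1244, -0.008 ]), array([-0.1205, -0.0053])) 18.9917 [-0.43010767 -0.09256745 -0.13772238]
```

View pics/scene5.png

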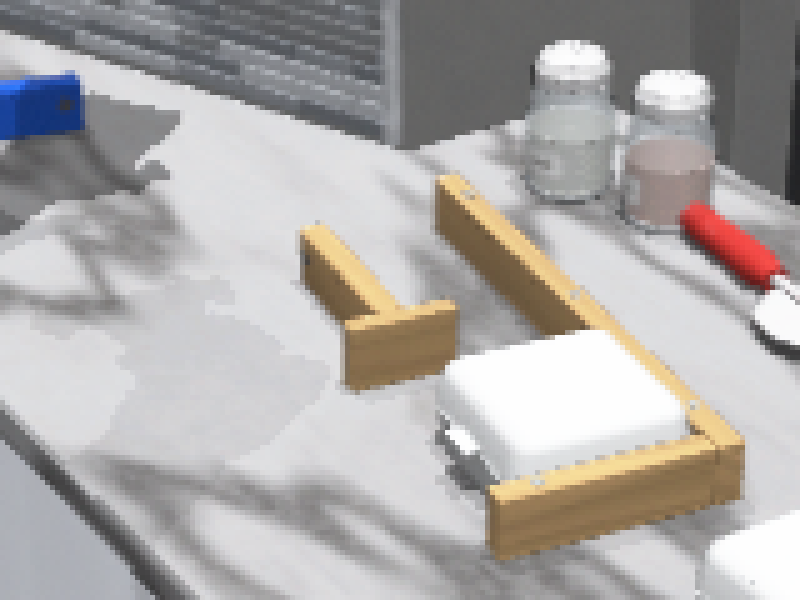

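The stick stands upright at (375,310), free of the gripper. The carton stays square in the corner at (565,400).

```bash
python3 -c "
from h import *
print(ctrl.job_done())"
```

```text
the job is handed in; nothing more can be done
None
```

The carton sits square in the corner against the rail and end stop, the push stick stands upright and released on the counter, and the job was handed in at about 19 s of the 38 s allowed; no verdict came back.

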